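# Turn the order plaque over the ledge to green

## Robot

A 6-joint arm with a two-finger parallel gripper is mounted at the origin on the work surface. World frame = base frame: x ahead of the robot, y to its left, z up, the work surface at z = 0. Lengths are in m, angles in rad, forces in N, time in s.
With the tool pointing down it reaches from about 0.375 to 0.9 m from the base axis. Payload 3.1 kg.
Tool frame: the origin (TCP) lies at the centre of the arm's flange, where the gripper is bolted on; the fingertips stand 173 mm ahead of it and the grasp point (between the pads) lies 155 mm ahead of it; z points along the fingers, y is the line along which they close (so a half turn about z gives the same grasp; the last joint's range is limited). The gripper opens to 85 mm and grips with 20 to 120 N. Pads are 22 mm wide; open, the fingers measure 114 mm over their backs; the gripper's body (76 mm by 85 mm) begins 54 mm behind the grasp point. The pads swing forward as they close: fully open they stand 13 mm farther back than shut.
Start: joints at [-1.393, 0.527, 1.433, -0, 1.181, -0.178], TCP at [0.218, -0.586, 0.405] pointing down, gripper open.
Joint ranges: [-3.08, 3.08], [-0.75, 2.2], [0.22, 2.44], [-1.43, 4.57], [0, 2.65], [-2.85, 2.85]. Speed limits (rad/s): [2.79, 2.79, 3.14, 3.14, 3.14, 3.14].

## Interface

Orientations are given as a unit quaternion [x, y, z, w].
In Python, from station import * gives the robot as it stands.
- The arm moves only by the shell command python3 -m jog 'ROWS' [OPENING] [FORCE]. ROWS is a JSON object of lists of equal length, an entry for each row: "linear": the shift along the world's x, y, z in mm, a list of three; "turn": the turn about the world's z in units of 5 degrees (1.0 is 5 degrees). A call has 1 to 12 rows; each row shifts and turns the commanded pose from where the row before left it; what a row does not reach is not made up. A row lasts 1/8 s, in which the tool goes at most 62.5 mm and 10.7 degrees, less where a joint would pass 70% of its speed; a pose out of reach is approached as far as the arm can. A call is refused whole if a number of a shift passes 62.5 or a number of a turn 1, either way. A call with a gripper value outside its range is refused whole. OPENING is the opening, from 0 (shut) to 1 (fully open), set as the call begins (- or left out, the last holds). The fingers move at their own pace and stop on an object; FORCE is the grip in N (left out, the last holds). Time passes only in rows, so rows that do not move let the fingers close. It gives the time, the measured TCP pose, the force, the opening and the grip force at its end, in the units of the state.
- sense(): the state, without advancing time (a new reading comes with each control period).
- snapshot(name): name is "scene" or "top" or "wrist"; returns the picture (384x512x3 uint8, red, green, blue); there is no depth.
- get_calibration(name): a dict with "fx", "fy", "cx", "cy" (pixels), "world_to_cam" (4x4, takes a point from world to camera coordinates). Camera axes: x right, y down, z forward; pixel columns grow to the right and rows downward; lengths in m; the calibration is good to about 2 mm. A picture is of the moment at which its call begins: read the wrist's pose just before it. get_calibration takes no time and is no camera call; for the wrist camera it gives the pose at the moment of the call.
- sign_off(): hands the job in; it is judged then, once.
The state is a dict: "t": time; "q": joint angles; "qd": joint speeds; "tau": joint torques, N m; "tcp_pos": TCP position; "tool_rot": TCP orientation; "force": force on the tool from outside, world axes, zero at the start; "ft_torque": the same for the moment, N m; "finger_gap": opening from 0.0 (shut) to 1.0 (fully open); "gripper_force": force on a finger pad.
Only numpy, scipy, OpenCV 4.12 (cv2) and the standard library are available. Lean on these libraries where they do the work, as an engineer would, in place of code of your own. Each camera call takes 0.05 s, during which the arm holds its last target. There are 200 camera calls.

## Task

The order is filled, so turn its red plaque to green without ever gripping or lifting it: with the fingertips push the red plaque across the desk against the front edge of the raised ledge, tip it up there and over onto the ledge so that it lies flat with its green face up. Then push it across the ledge until its edge is flush against the dark back rail, and move clear. Leave the blue plaque and everything else where it is.

Things in the scene. Friction and masses are not known exactly. Their poses are not given: they have to be found in the camera images.
- red_plaque: Loose two-faced plaque on the desk, red face up, 70 (x) x 90 (y) x 12 mm, 60-130 g: three 4 mm layers, the white middle one standing out 4 mm all round between red and green. Origin at its centre; z points out of the red face. Its x points to the ledge at the start (up to 0.25 rad askew), edge 10-35 mm short of it. Pressed against the step, its near edge rises by fingertip friction, the far edge pivoting.
- red_plaque_far (a point): Middle of the red plaque's 90 mm edge that faces the ledge at the start, at mid thickness (35 mm along the plaque's x). After the flip this edge faces the robot, overhangs the step and may droop towards the desk until pushed on.
- red_plaque_near (a point): Middle of the red plaque's 90 mm edge that faces the robot at the start, at mid thickness (-35 mm along the plaque's x).
- ledge: Fixed pale wood ledge on the desk, 460 mm long (y), with a dark back rail. Origin on the desk at the foot of the front edge's middle; x points from the front edge to the rail, z up. Front edge: an upright 12 mm step at x = 0; flat top at z = 12 mm from x = 0 to the rail's front at x = 100 mm; rail 18 mm thick, top at z = 34 mm. A plaque flush at the rail has its centre at x = 65, z = 18 mm.
- blue_plaque: Same plaque with a blue upper face, lying beside the red one in front of the ledge (centres about 190 mm apart, left and right vary). Leave it. Origin at the centre of the block.
- stamp: Loose turned wooden hand stamp, 28 mm across, 55 mm tall, standing on the ledge close to one end. Origin at the centre of its foot.
- leaf_bowl: Steel bowl of dried leaves, 220 mm across, 60 mm high, on the left of the desk. Origin at the centre of its foot.
- root_bowl: Steel bowl of root slices, 220 mm across, 60 mm high, on the right of the desk. Origin at the centre of its foot.
- jar: Closed jar with a red cap, 64 mm across, 100 mm tall, on the right. Origin at the centre of its foot.
There are look-alikes about, which are no part of the job. Leave any pink, turquoise or yellow look-alike of the red_plaque alone.

How it is judged:
On the way, in this order (a step that is already met when the one before it is completed fails the run):
1. the red plaque is tipped up on its far edge at the foot of the ledge's front edge (angle between red_plaque's own z axis and vertical between 0.6 and 1.7 rad and height (world z) of red_plaque_far below 0.025 m and x of red_plaque_far in the frame of ledge between -0.025 and 0.012 m), for 0.05 s.
2. the red plaque has gone over and lies flat on the ledge, green face up (angle between red_plaque's own z axis and vertical above 3.05 rad and height (world z) of red_plaque between 0.015 and 0.021 m and x of red_plaque in the frame of ledge above 0 m), for 0.1 s.
At the end, for the whole second after the job is handed in: The red plaque lies at rest flat on the ledge's top, green face up (within 0.09 rad), its edge flush along the back rail (within 4 mm and 0.08 rad), wholly on the ledge (angle between red_plaque's own z axis and vertical above 3.05 rad and height (world z) of red_plaque between 0.015 and 0.021 m and x of red_plaque in the frame of ledge between 0.061 and 0.07 m and y of red_plaque in the frame of ledge between -0.185 and 0.185 m and angle between the x axis of red_plaque and the x axis of ledge, either way round below 0.08 rad and linear speed of red_plaque below 0.01 m/s and angular speed of red_plaque below 0.1 rad/s); the robot touches nothing.
It fails at once if the red plaque is lifted or carried: all of it more than 40 mm above the desk (height (world z) of each of red_plaque_far, red_plaque_near above 0.04 m).
It fails at once if the blue plaque or another bystander is moved more than 15 mm (distance of any of blue_plaque, stamp, leaf_bowl, root_bowl, jar from where it was at the start of the episode above 0.015 m).
It also fails if it takes over 58 s, if anything falls off the work surface, if the arm or the gripper's body presses on something with over 40 N, if the wrist force passes 120 N, or if a joint passes its speed limit or range.

## Working session

There is one attempt and no reset: what is moved stays moved. The work goes in short steps, Python scripts to look and compute and a shell command to move; the robot and the scene stay as the last step left them, time stands still between calls to the robot, and variables do not carry over. Pictures are saved under pics/ and viewed, at most 12 in all, crops included, and the job is handed in when it is done.

```bash
mkdir -p pics; ls; cat > h.py <<'E'
from station import *
import numpy as np, cv2
def save(im,n): cv2.imwrite(f"pics/{n}.png",cv2.cvtColor(im,cv2.COLOR_RGB2BGR))
def ray(name,uv,z,cal=None):
    c=cal or get_calibration(name); M=np.array(c["world_to_cam"]); R=M[:3,:3]; o=-R.T@M[:3,3]
    uv=np.atleast_2d(uv).astype(float)
    d=np.c_[(uv[:,0]-c["cx"])/c["fx"],(uv[:,1]-c["cy"])/c["fy"],np.ones(len(uv))]@R
    return o+d*((z-o[2])/d[:,2])[:,None]
def proj(name,p,cal=None):
    c=cal or get_calibration(name); M=np.array(c["world_to_cam"]); q=np.atleast_2d(p)@M[:3,:3].T+M[:3,3]
    return np.c_[q[:,0]/q[:,2]*c["fx"]+c["cx"],q[:,1]/q[:,2]*c["fy"]+c["cy"]]
E
python3 - <<'E'
from h import *
s=sense(); print(s["t"],s["tcp_pos"],s["tool_rot"],s["finger_gap"])
for n in("top","scene"): 
    im=snapshot(n); save(im,n+"0"); np.save(n+"0.npy",im)
E
```

```text
pics
0.0 [ 0.21766345 -0.58549212  0.40372964] [ 9.84217240e-01  1.76961122e-01 -3.78172446e-06 -1.08924062e-03] 1.0038617581991873
```

View pics/top0.png

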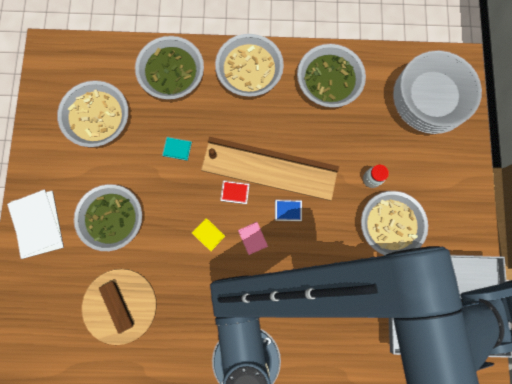

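View pics/scene0.png

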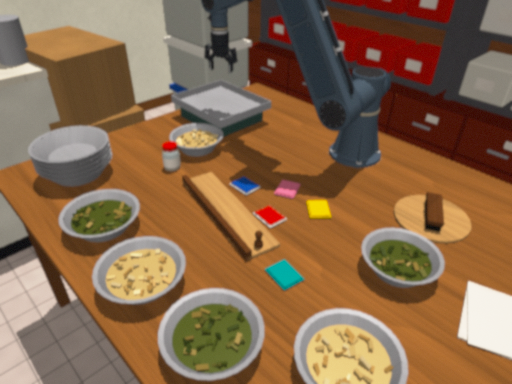

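The top view shows the red plaque at about (235,191), the blue one at (288,210), the ledge from (205,160) to (335,190) with the stamp at its left end (212,153). The yellow and pink look-alikes lie nearer the robot.

```bash
python3 - <<'E'
from h import *
im=np.load("top0.npy"); hsv=cv2.cvtColor(im,cv2.COLOR_RGB2HSV)
H,S,V=[hsv[...,i].astype(int) for i in range(3)]
def rect(m,roi,name,z):
    mm=np.zeros_like(m,np.uint8); y0,y1,x0,x1=roi; mm[y0:y1,x0:x1]=m[y0:y1,x0:x1]
    n,l,st,c=cv2.connectedComponentsWithStats(mm); i=1+st[1:,4].argmax()
    ct,_=cv2.findContours((l==i).astype(np.uint8),0,1); r=cv2.minAreaRect(max(ct,key=cv2.contourArea))
    b=ray("top",cv2.boxPoints(r),z); print(name,st[i,4],"c",b.mean(0)[:2].round(4)); print(b[:,:2].round(4)); 
rect(((H<6)|(H>174))&(S>200)&(V>120),(170,210,210,260),"red",.012)
rect((H>100)&(H<130)&(S>120),(190,230,265,310),"blue",.012)
# ledge: pale 
print(hsv[170,270],hsv[215,230],hsv[150,260])
rect((H>8)&(H<25)&(V>185),(135,205,195,345),"ledge",.012)
print(np.array([proj("top",p)[0] for p in [[.5,0,0],[.6,0,0],[.5,.1,0]]]))
big=cv2.resize(im[130:260,180:360],None,fx=4,fy=4,interpolation=cv2.INTER_CUBIC); save(big,"top0b")
E
```

```text
red 324 c [0.5509 0.057 ]
[[0.5275 0.0951]
 [0.5807 0.091 ]
 [0.5742 0.0187]
 [0.5211 0.0232]]
blue 395 c [ 0.4938 -0.128 ]
[[ 0.5221 -0.09  ]
 [ 0.5242 -0.1654]
 [ 0.4656 -0.1657]
 [ 0.4635 -0.0909]]
[ 18 124 227] [ 15 162 165] [ 13 162 115]
ledge 3590 c [ 0.6263 -0.06  ]
[[ 0.6241  0.1754]
 [ 0.7217  0.1586]
 [ 0.6275 -0.2981]
 [ 0.532  -0.2758]]
[[250.48676274 207.17766909]
 [251.26710648 178.82591389]
 [221.38617659 206.35155046]]
```

View pics/top0b.png

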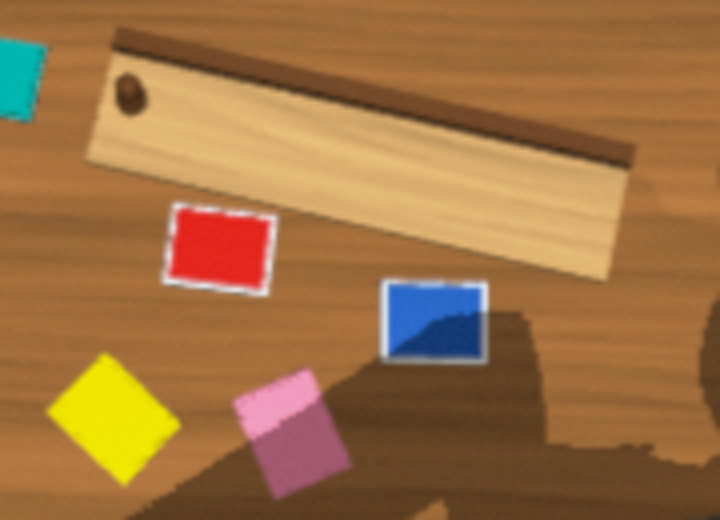

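```bash
python3 -m jog '{"linear":[[21.4,55,-7],[21.4,55,-7],[21.4,55,-7],[21.4,55,-7],[21.4,55,-7],[21.4,55,-7],[21.4,55,-7],[21.4,55,-7],[21.4,55,-7],[21.4,55,-7],[21.4,55,-7],[21.4,55,-7]],"turn":[-0.53,-0.53,-0.53,-0.53,-0.53,-0.53,-0.53,-0.53,-0.53,-0.53,-0.53,-0.55]}' 0.4; python3 - <<'E'
from h import *
from scipy.spatial.transform import Rotation as R
s=sense(); print(s["tcp_pos"],R.from_quat(s["tool_rot"]).as_matrix().round(3).tolist(),s["finger_gap"],s["q"])
im=snapshot("wrist"); save(im,"w1"); np.save("w1.npy",im)
import pickle; pickle.dump(get_calibration("wrist"),open("w1.pkl","wb"))
E
```

```text
t: 1.6
tcp_pos: [0.475, 0.0761, 0.3203]
tool_rot: [0.995, -0.101, 0.0, 0.0]
force: [0.6, -1.5, 0.1]
finger_gap: 0.403
gripper_force: 0.0
[0.4750362  0.07612814 0.32033004] [[0.98, -0.201, 0.0], [-0.201, -0.98, -0.0], [0.0, 0.0, -1.0]] 0.4027125883808867 [-7.38727162e-02  4.70439429e-01  1.87087884e+00 -2.16763661e-04
  8.00250212e-01  1.69939180e+00]
```

View pics/w1.png

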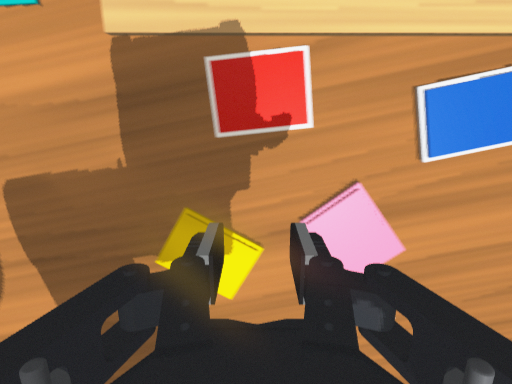

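The wrist view is aligned with the ledge: its front edge runs along row ~34, and the red plaque lies at about (205-313, 46-137). The blue one is at upper right, with yellow and pink beneath the fingers.

```bash
python3 - <<'E'
from h import *
import pickle
c=pickle.load(open("w1.pkl","rb")); im=np.load("w1.npy"); hsv=cv2.cvtColor(im,cv2.COLOR_RGB2HSV).astype(int)
H,S,V=hsv[...,0],hsv[...,1],hsv[...,2]
m=((((H<5)|(H>174))&(S>200)&(V>90))|((S<60)&(V>90))).astype(np.uint8); m[:40]=0;m[150:]=0;m[:,:190]=0;m[:,330:]=0
m=cv2.morphologyEx(m,cv2.MORPH_OPEN,np.ones((3,3)))
ct=max(cv2.findContours(m,0,1)[0],key=cv2.contourArea); r=cv2.minAreaRect(ct)
b=ray("w",cv2.boxPoints(r),.008,c); print("plaque",b[:,:2].round(4).tolist(),b.mean(0)[:2])
print([np.linalg.norm(b[i]-b[i-1]).round(4) for i in range(2)])
# ledge edge: lowest pale row per column
pts=[]
for x in range(120,500,10):
    col=(S[:60,x]<150)&(V[:60,x]>185)
    if col.any(): pts.append((x,np.where(col)[0].max()+.5))
e=ray("w",pts,.012,c); l=cv2.fitLine(e[:,:2].astype(np.float32),cv2.DIST_HUBER,0,.01,.01).ravel()
if l[1]<0:l[:2]*=-1
th=-np.arctan2(l[0],l[1]);print("edge",l,"ledge yaw",th, "left end",ray("w",[[104,30]],.012,c)[0])
ex=np.array([np.cos(th),np.sin(th)]);ey=np.array([-ex[1],ex[0]])
end=ray("w",[[104,30]],.012,c)[0,:2]; O=l[2:]+ey*(ey@(end-l[2:])-.23); print("O",O)
np.save("L.npy",np.r_[O,th])
for p in b: print(((p[:2]-O)@ex).round(4),((p[:2]-O)@ey).round(4))
t=sense()["tcp_pos"][:2]; print("tcp in ledge",(t-O)@ex,(t-O)@ey,"ex",ex)
E
```

```text
plaque [[0.5933, 0.1066], [0.5843, 0.0153], [0.5137, 0.0177], [0.5225, 0.1156]] [0.55344228 0.06378523]
[np.float64(0.0714), np.float64(0.0918)]
edge [ 0.20038426  0.9797174   0.5870365  -0.01351295] ledge yaw -0.20175013 left end [0.62903575 0.18347588 0.012     ]
O [ 0.58130738 -0.04152369]
-0.0179 0.1475
-0.0085 0.0562
-0.0782 0.0445
-0.0891 0.1421
tcp in ledge -0.12720980526745143 0.09942844591221318 ex [ 0.9797174  -0.20038427]
```

```bash
python3 -m jog '{"linear":[[4,-1,-30],[4,-1,-30],[0,0,-30],[0,0,-30],[0,0,-20],[0,0,0],[0,0,0]],"turn":[0,0,0,0,0,0,0]}'; python3 -m jog '{"linear":[[0,0,-2],[0,0,-2],[0,0,-2],[0,0,0]],"turn":[0,0,0,0]}'
```

```text
t: 2.52
tcp_pos: [0.4827, 0.072, 0.1811]
tool_rot: [0.995, -0.1, 0.0, -0.0]
force: [0.8, -0.1, 0.4]
finger_gap: 0.402
gripper_force: 0.0
t: 3.02
tcp_pos: [0.4825, 0.0722, 0.1747]
tool_rot: [0.995, -0.1, -0.0, -0.0]
force: [-0.5, 1.1, 0.1]
finger_gap: 0.399
gripper_force: 0.0
```

```bash
for i in 1 2 3; do echo; done; python3 -m jog '{"linear":[[0,0,-2],[0,0,-2],[0,0,0]],"turn":[0,0,0]}' | egrep 'tcp|force'; python3 -m jog '{"linear":[[0,0,-1.5],[0,0,0]],"turn":[0,0]}'| egrep 'tcp|force'
```

```text
tcp_pos: [0.4824, 0.0722, 0.1725]
force: [-1.9, 0.5, 17.6]
gripper_force: 9.2
tcp_pos: [0.4823, 0.0722, 0.1725]
force: [-3.3, -1.0, 31.2]
gripper_force: 15.9
```

```bash
python3 -m jog '{"linear":[[0,0,6],[5.9,-1.2,0],[5.9,-1.2,0],[5.9,-1.2,0],[5.9,-1.2,0],[5.9,-1.2,0],[3,-0.6,0],[2,-0.4,0],[0,0,0]],"turn":[0,0,0,0,0,0,0,0,0]}'; python3 - <<'E'
from h import *
im=snapshot("wrist"); save(im[:260],"w2")
O=np.load("L.npy"); ex=np.array([np.cos(O[2]),np.sin(O[2])]); s=sense(); d=np.array(s["tcp_pos"][:2])-O[:2]; print(d@ex,d@[-ex[1],ex[0]],np.array(s["force"][:2])@ex)
E
```

```text
t: 4.78
tcp_pos: [0.5172, 0.0652, 0.1752]
tool_rot: [0.995, -0.1, 0.0, -0.0]
force: [0.3, -0.8, -0.4]
finger_gap: 0.402
gripper_force: 0.0
-0.08427695915664281 0.09166627374667076 -1.2921152313864592
```

View pics/w2.png

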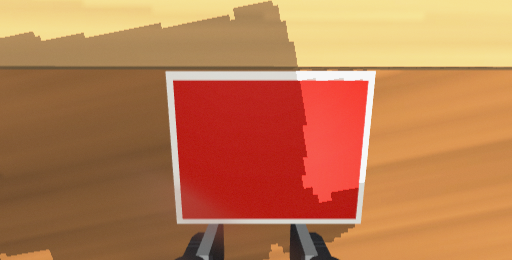

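The plaque is square to the ledge, with its far edge (row ~71) almost on the step (row ~68) and both fingertips at its near edge (row ~222).

```bash
python3 -m jog '{"linear":[[1.5,-0.3,0],[1.5,-0.3,0],[0,0,0]],"turn":[0,0,0]}'|egrep 'tcp|force'; python3 -m jog '{"linear":[[1,-0.2,0],[0,0,0]],"turn":[0,0]}'|egrep 'tcp|force'
```

```text
tcp_pos: [0.5192, 0.0648, 0.1752]
force: [-3.6, 0.6, 2.4]
gripper_force: 1.6
tcp_pos: [0.5196, 0.0647, 0.1751]
force: [-6.1, 2.1, 3.8]
gripper_force: 2.6
```

```bash
python3 -m jog '{"linear":[[-3,0.6,0],[0,0,-2.2],[3,-0.6,0],[1.5,-0.3,0],[0,0,0]],"turn":[0,0,0,0,0]}'|egrep 'tcp|force'; python3 -m jog '{"linear":[[0.3,0,3],[0.3,-0.1,3],[0.6,-0.1,3],[1,-0.2,3],[0,0,0]],"turn":[0,0,0,0,0]}'|egrep 'tcp|force'; python3 - <<'E'
from h import *
im=snapshot("wrist"); im2=snapshot("scene"); save(np.vstack([im[:260],cv2.resize(im2[150:280,180:436],None,fx=2,fy=2)]),"w3")
E
```

```text
tcp_pos: [0.5202, 0.0646, 0.1727]
force: [-6.6, 2.3, 5.3]
gripper_force: 3.6
tcp_pos: [0.5214, 0.0643, 0.184]
force: [-8.1, 2.2, -0.6]
gripper_force: 4.0
```

View pics/w3.png

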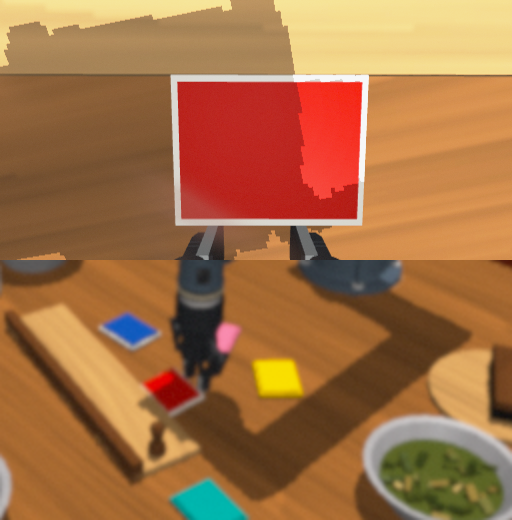

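The plaque is tilting: its near edge (row ~224) stays with the fingertips while the far edge has shrunk with the camera's rise and stays at the step (row ~75).

```bash
python3 -m jog '{"linear":[[0.8,-0.2,2.7],[0.9,-0.2,2.7],[1,-0.2,2.7],[1.1,-0.2,2.7],[1.3,-0.3,2.6],[1.3,-0.3,2.5],[1.4,-0.3,2.6],[1.5,-0.3,2.5],[0,0,0]],"turn":[0,0,0,0,0,0,0,0,0]}'|egrep 'tcp|force'; python3 - <<'E'
from h import *
im=snapshot("wrist"); save(im[:260],"w4")
E
```

```text
tcp_pos: [0.5286, 0.0629, 0.2048]
force: [-12.0, 4.3, 4.8]
gripper_force: 6.5
```

View pics/w4.png

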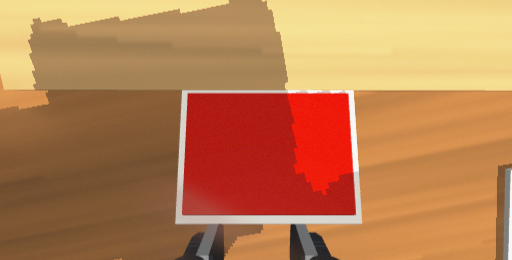

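The plaque is tilted about 30°, near edge still on the fingertips (row ~222), far edge at the step (row ~91).

```bash
python3 -m jog '{"linear":[[1.5,-0.3,2.3],[1.7,-0.3,2.3],[1.8,-0.4,2.2],[1.8,-0.4,2.2],[1.9,-0.4,1.8],[1.9,-0.4,1.8],[2,-0.4,1.7],[2.1,-0.4,1.6],[0,0,0]],"turn":[0,0,0,0,0,0,0,0,0]}'|egrep 'tcp|force'; python3 - <<'E'
from h import *
im=snapshot("wrist"); im2=snapshot("scene"); save(np.vstack([im[:260],cv2.resize(im2[150:280,180:436],None,fx=2,fy=2)]),"w5")
E
```

```text
tcp_pos: [0.5459, 0.0593, 0.222]
force: [-9.1, 2.1, 9.0]
gripper_force: 6.2
```

View pics/w5.png

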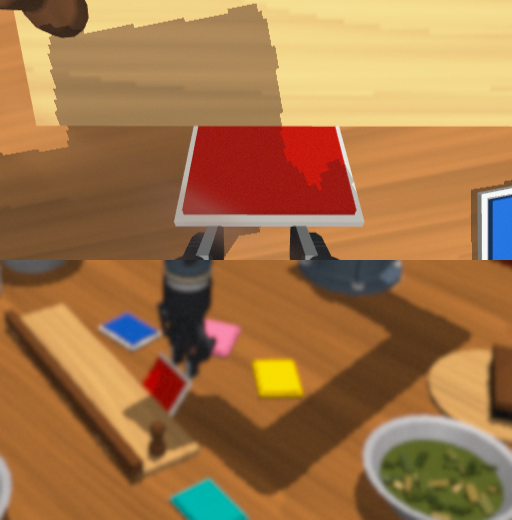

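About 50° up, far edge at the foot of the step, near edge at row ~222 on the fingertips; the scene view agrees.

```bash
python3 -m jog '{"linear":[[2.5,-0.5,1.5],[2.5,-0.5,1.4],[2.5,-0.5,1.3],[2.5,-0.5,1.2],[2.5,-0.5,1.1],[2.5,-0.5,1],[2.5,-0.5,0.8],[2.5,-0.5,0.6],[2.5,-0.5,0.4],[2.5,-0.5,0.2],[2.5,-0.5,0],[0,0,0]],"turn":[0,0,0,0,0,0,0,0,0,0,0,0]}'|egrep 'tcp|force'; python3 - <<'E'
from h import *
im=snapshot("wrist"); im2=snapshot("scene"); save(np.vstack([im[:260],cv2.resize(im2[150:280,180:436],None,fx=2,fy=2)]),"w6")
E
```

```text
tcp_pos: [0.5781, 0.0528, 0.2334]
force: [0.1, -0.2, -0.6]
gripper_force: 0.0
```

View pics/w6.png

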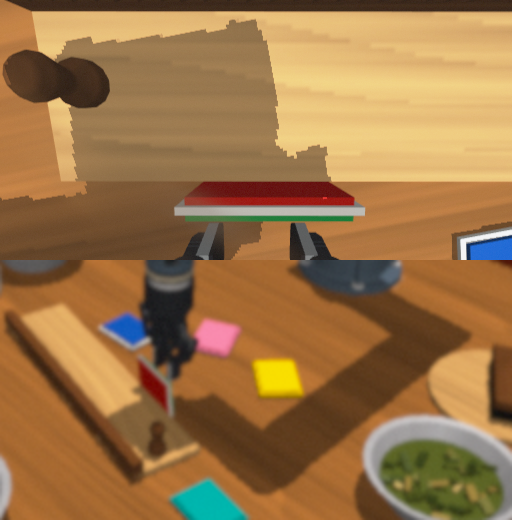

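The plaque stands nearly upright at the step (rim at row ~211), green face against the fingertips.

```bash
python3 -m jog '{"linear":[[3,-0.6,0],[3,-0.6,0],[3,-0.6,0],[3,-0.6,0],[3,-0.6,-0.5],[3,-0.6,-0.5],[3,-0.6,-1],[3,-0.6,-1],[3,-0.6,-1],[0,0,0],[0,0,0],[0,0,0]],"turn":[0,0,0,0,0,0,0,0,0,0,0,0]}'|egrep 'tcp|force'; python3 - <<'E'
from h import *
im=snapshot("wrist"); im2=snapshot("scene"); save(np.vstack([im[:260],cv2.resize(im2[150:280,180:436],None,fx=2,fy=2)]),"w7")
E
```

```text
tcp_pos: [0.6031, 0.0478, 0.2274]
force: [-1.1, -0.6, 0.0]
gripper_force: 0.0
```

View pics/w7.png

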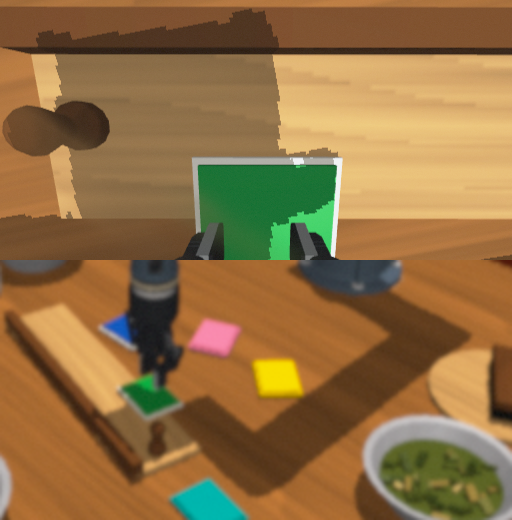

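It has gone over, green side up; it overhangs the step (row ~218), its rail-side edge at row ~158. I back off to measure how it lies.

```bash
python3 -m jog '{"linear":[[-5,1,20],[-20,4,20],[-30,6,0],[-30,6,0],[-20,4,0],[0,0,0]],"turn":[0,0,0,0,0,0]}'|egrep '^t:|tcp|force'; python3 - <<'E'
from h import *
im=snapshot("wrist"); c=get_calibration("wrist"); save(im,"w8")
hsv=cv2.cvtColor(im,cv2.COLOR_RGB2HSV).astype(int);H,S,V=hsv[...,0],hsv[...,1],hsv[...,2]
m=((H>50)&(H<85)&(S>120)).astype(np.uint8); ct=max(cv2.findContours(m,0,1)[0],key=cv2.contourArea)
p=cv2.approxPolyDP(ct,6,True)[:,0]; print(p.tolist())
O=np.load("L.npy"); ex=np.array([np.cos(O[2]),np.sin(O[2])]);ey=np.array([-ex[1],ex[0]])
for z in(.024,.012):
  w=ray("w",p,z,c)[:,:2]-O[:2]; print(z,np.c_[w@ex,w@ey].round(4).tolist())
d=np.array(sense()["tcp_pos"][:2])-O[:2];print(d@ex,d@ey)
E
```

```text
t: 13.15
tcp_pos: [0.4968, 0.0692, 0.2685]
force: [-0.3, 0.6, -0.4]
gripper_force: 0.0
[[202, 0], [206, 85], [325, 84], [330, 0]]
0.024 [[0.0286, 0.1267], [-0.0225, 0.1264], [-0.0218, 0.0456], [0.0286, 0.0455]]
0.012 [[0.0322, 0.1286], [-0.0218, 0.1283], [-0.021, 0.043], [0.0323, 0.0429]]
-0.1033883236573761 0.09154240849687766
```

View pics/w8.png

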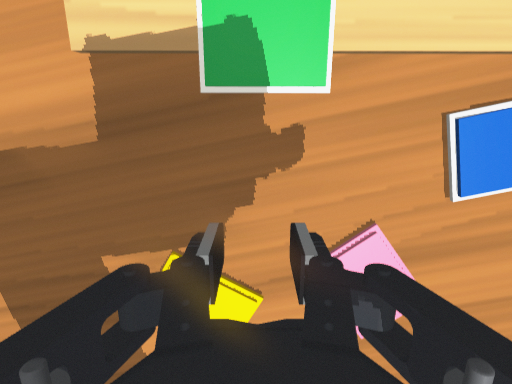

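It lies flat and square: near green edge at row ~87, about 26 mm of overhang, centre roughly 8 mm onto the ledge at y ≈ 0.086. Next I push it with tips 14 mm above the desk.

```bash
python3 -m jog '{"linear":[[0,-2.5,-30],[0,-2.5,-30],[10,-2,-20],[15,-3,-1.5],[12,-2.4,0],[10,-2,0],[5,-1,0],[5,-1,0],[5,-1,0],[5,-1,0],[0,0,0]],"turn":[0,0,0,0,0,0,0,0,0,0,0]}'|egrep '^t:|tcp|force'; python3 - <<'E'
from h import *
im=snapshot("wrist"); c=get_calibration("wrist"); save(im,"w9")
hsv=cv2.cvtColor(im,cv2.COLOR_RGB2HSV).astype(int);H,S,V=hsv[...,0],hsv[...,1],hsv[...,2]
m=((H>50)&(H<85)&(S>120)).astype(np.uint8); ct=max(cv2.findContours(m,0,1)[0],key=cv2.contourArea)
p=cv2.approxPolyDP(ct,6,True)[:,0]; print(p.tolist())
O=np.load("L.npy"); ex=np.array([np.cos(O[2]),np.sin(O[2])]);ey=np.array([-ex[1],ex[0]])
w=ray("w",p,.024,c)[:,:2]-O[:2]; print(np.c_[w@ex,w@ey].round(4).tolist())
d=np.array(sense()["tcp_pos"][:2])-O[:2];print(d@ex,d@ey)
E
```

```text
t: 14.58
tcp_pos: [0.5656, 0.0503, 0.1859]
force: [0.0, -0.0, 0.4]
gripper_force: 0.0
[[161, 80], [169, 184], [182, 218], [345, 218], [357, 80]]
[[0.0433, 0.1268], [-0.0013, 0.1269], [-0.0177, 0.1221], [-0.0177, 0.0457], [0.0434, 0.0456]]
-0.033979043044513366 0.08680756736652165
```

```bash
python3 -m jog '{"linear":[[4.9,-1,0.4],[4.9,-1,0.4],[4.9,-1,0],[4.9,-1,0],[4.9,-1,0],[4.9,-1,0],[4.9,-1,0],[4.9,-1,0],[4.9,-1,0],[2.5,-0.5,0],[0,0,0]],"turn":[0,0,0,0,0,0,0,0,0,0,0]}'|egrep '^t:|tcp|force';  python3 -m jog '{"linear":[[1.5,-0.3,0],[1.5,-0.3,0],[0,0,0]],"turn":[0,0,0]}'|egrep '^t:|tcp|force'
```

```text
t: 16.0
tcp_pos: [0.6122, 0.0408, 0.1867]
force: [0.8, -0.3, 0.4]
gripper_force: 0.0
t: 16.38
tcp_pos: [0.6149, 0.0403, 0.1867]
force: [-0.3, 0.7, -0.0]
gripper_force: 0.3
```

```bash
for i in 1; do python3 -m jog '{"linear":[[1,-0.2,0],[1,-0.2,0],[0,0,0]],"turn":[0,0,0]}'|egrep 'tcp|force';  python3 -m jog '{"linear":[[1,-0.2,0],[0,0,0]],"turn":[0,0]}'|egrep 'tcp|force'; done
```

```text
tcp_pos: [0.6162, 0.04, 0.1866]
force: [-3.8, 0.9, 2.9]
gripper_force: 1.8
tcp_pos: [0.6166, 0.04, 0.1866]
force: [-5.9, 2.1, 4.9]
gripper_force: 2.8
```

Firm contact with the rail. I press slightly more, then retreat and check.

```bash
python3 -m jog '{"linear":[[1,-0.2,0],[0,0,0],[-6,1.2,0],[-20,4,0],[-30,6,30],[-30,6,30],[-20,4,20],[0,0,0]],"turn":[0,0,0,0,0,0,0,0]}'|egrep '^t:|tcp|force'; python3 - <<'E'
from h import *
im=snapshot("wrist"); c=get_calibration("wrist"); t=snapshot("top")
save(np.vstack([im[:250],cv2.resize(t[130:230,190:360],(512,301))]),"w10")
hsv=cv2.cvtColor(im,cv2.COLOR_RGB2HSV).astype(int);H,S,V=hsv[...,0],hsv[...,1],hsv[...,2]
m=((H>50)&(H<85)&(S>120)).astype(np.uint8); ct=max(cv2.findContours(m,0,1)[0],key=cv2.contourArea)
p=cv2.approxPolyDP(ct,6,True)[:,0]; print(p.tolist())
O=np.load("L.npy"); ex=np.array([np.cos(O[2]),np.sin(O[2])]);ey=np.array([-ex[1],ex[0]])
w=ray("w",p,.024,c)[:,:2]-O[:2]; print(np.c_[w@ex,w@ey].round(4).tolist())
E
```

```text
t: 18.0
tcp_pos: [0.5129, 0.0609, 0.2681]
force: [0.1, -0.8, -0.5]
gripper_force: 0.0
[[194, 0], [196, 22], [321, 21], [322, 0]]
[[0.0458, 0.1265], [0.0332, 0.1259], [0.0338, 0.0456], [0.0458, 0.0457]]
```

View pics/w10.png

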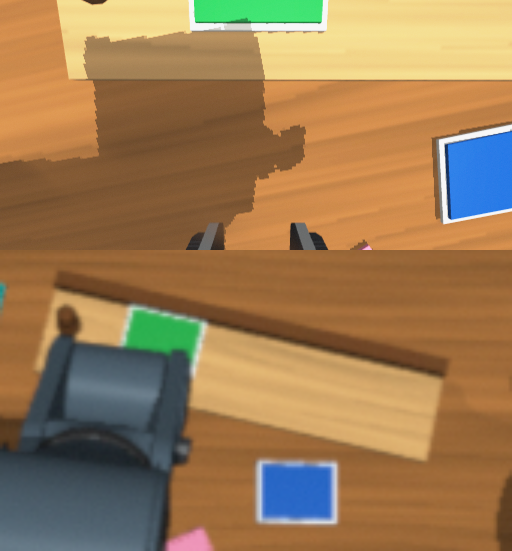

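The green plaque lies flush along the dark rail. Its near edge is at ledge x ≈ 0.0335 (0.034 expected), it is parallel to the rail, and the robot is clear.

```bash
python3 -c "
from station import *
print(sign_off())"
```

```text
the job is handed in; nothing more can be done
None
```

The red plaque was tipped over at the step and now lies flat on the ledge, green face up and flush against the back rail, with the arm clear; the job is handed in, but no verdict was returned.

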